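# Bring the marked sample jar to the carousel's pointer and hold it there

## Robot

A 6-joint arm with a two-finger parallel gripper is mounted at the origin on a cart in front of the work surface, level with it; the furniture and walls round the work are solid. World frame = base frame: x ahead of the robot, y to its left, z up, the work surface at z = 0. Lengths are in m, angles in rad, forces in N, time in s.
With the tool pointing down it reaches from about 0.375 to 0.925 m from the base axis. Payload 5.7 kg.
Tool frame: the origin (TCP) lies midway between the tips of the shut fingers; the grasp point (between the pads) lies 19 mm behind it; z points along the fingers, x is the direction in which the jaws open and shut, and the axes are right-handed (so a half turn about z gives the same grasp; the last joint's range is limited). The gripper opens to 88 mm and grips with 3 to 60 N. Pads are 20 mm wide; open, the fingers measure 115 mm over their backs; the gripper's body (75 mm by 178 mm) begins 61 mm behind the grasp point.
Start: joints at [-1.397, 0.359, 1.51, -0, 1.272, -0.115], TCP at [0.171, -0.575, 0.223] pointing down, gripper open.
Joint ranges: [-2.97, 2.97], [-1.01, 2.36], [0.21, 2.38], [-0.96, 4.11], [0.2, 2.71], [-2.98, 2.98]. Speed limits (rad/s): [2.39, 2.39, 3.14, 3.14, 3.14, 3.14].

## Interface

Orientations are given as a unit quaternion [x, y, z, w].
In Python, from bench import move_ptp, servo_line, goto_joints, move_gripper, sleep, inverse_kinematics, capture, PlanningError, close_job, spot_in, silhouettes, current_clock, current_joint_pos, current_qvel, current_joint_torque, current_position, current_orientation, current_force, current_torque, current_finger_gap gives the robot as it stands. Calls block until the motion is done:
- move_ptp(position, orientation): joint-space move of the TCP to a pose.
- servo_line(position, orientation=None, rate=0.15, contact_N=None): straight line of the TCP; orientation=None keeps the orientation; rate is the mean speed in m/s. With contact_N (N) it stops when the force on the tool has changed by that much, and returns True; else False.
- goto_joints(angles): joint-space move.
- move_gripper(opening): finger opening in m; the grip force is fixed at half the most; returns when the fingers have stopped.
- sleep(seconds).
- inverse_kinematics(position, orientation): joint angles nearest the present ones, or None.
- capture(name): name is "side" or "top"; returns a dict with "image" (480x640x3 uint8, blue, green, red), "range_z" (480x640 float32, m along the optical axis (not along the pixel's ray), 0 where there is no reading), "intrinsics" (3x3 intrinsics, pixels), "R" (3x3) and "t" (3): a world point X has camera coordinates R X + t. Camera axes: x right, y down, z forward; pixel columns grow to the right and rows downward; lengths in m; the calibration is good to about 2 mm. A picture is of the moment at which its call begins.
A pose or a line that the arm cannot do raises PlanningError and nothing moves.
- close_job(): hands the job in, once; it reports no verdict.
Trained networks look in the newest picture that a camera, given by its name, has taken for a name from the list of things; names that differ only in an ending like _2 or _b are one class to them, and where a whole thing is asked for, a point or a joint stands for the part that bears it (a point fixed in the world has none). Each returns a list of dicts, best first, with "conf" (0 to 1); they miss things now and then, are a little off and sometimes report something else, mostly with a low value. They report only what shows in the picture. A call takes as long as a camera call.
- spot_in(camera, query): "xy" ([column, row] in pixels, amid what is visible of it).
- silhouettes(camera, query): "region" (480x640 bool, what is visible of it) and "xy" ([column, row] in pixels, amid what is visible of it).
Readings, each from a call of its own:
- current_clock(): time.
- current_joint_pos(): joint angles.
- current_qvel(): joint speeds.
- current_joint_torque(): joint torques, N m.
- current_position(): TCP position.
- current_orientation(): TCP orientation.
- current_force(): force on the tool from outside, world axes, zero at the start.
- current_torque(): the same for the moment, N m.
- current_finger_gap(): finger opening in m.
Only numpy, scipy, OpenCV 4.12 (cv2) and the standard library are available. Lean on these libraries where they do the work, as an engineer would, in place of code of your own. Each camera call takes 0.05 s, during which the arm holds its last target. There are 200 camera calls.

## Task

Lift the steel turning pin out of its wooden block, push it down through one of the four eyes on the rim of the jar carousel until its collar rests on the eye, and with the pin turn the carousel until the sample jar with the folded card on its lid stands squarely at the pointer on the carousel's base. Finish still gripping the pin, home in its eye, so that the carousel is held still while I unscrew that jar's lid. Touch the carousel and its jars with nothing but the pin, and leave the things round about where they are.

Things in the scene. Friction and masses are not known exactly. Their poses are not given: they have to be found in the camera images.
- front_station (a point): Where the centre of the marked jar must end up: a fixed point 50 mm from the carousel's axis towards the pointer, 83 mm above the table (the height of the jars' middles).
- carousel_base: The carousel's fixed dark steel foot, 176 mm across, 8 mm high; origin on the carousel's axis at table height. Along its -x (roughly towards the robot) a 34 mm wide tongue runs out to 139 mm from the axis, with an upright post at its end (26 mm wide, top 42 mm above the table) that bears a small wedge, the pointer, aimed at the axis. Does not move.
- turntable: The round bare-metal deck, 172 mm across, top face 40 mm above the table; origin on the axis at table height, z up, x towards the jar with the card. Carries 4 white-lidded jars in cups, fixed to it: 60 mm wide, lid tops at 122 mm, centres 50 mm off the axis, 90 degrees apart. Turns freely and endlessly both ways with slight friction (0.04 N m) and stays where left; no detents or stops.
- marked_jar (a point): Centre of the sample jar that has a folded brown card on its lid (a tent 40 mm long, its ridge about 146 mm above the table); half-way up the jar, 83 mm above the table.
- eye_0 (a point): Centre of the hole of one of four equal eyes on the deck's rim, at its top face, 40 mm above the table. An eye is a flat ring 29 mm across, 12 mm thick, with a 14 mm through hole, 96 mm from the axis, open below down to 8 mm above the table. Eye k lies 45 + 90 k degrees anticlockwise (from above) from the marked jar. Any eye will do.
- turning_pin: Upright round steel pin, 156 mm long, about 0.11 kg; origin at its lower tip, z up towards the handle. Shank 12 mm thick, tapered over the lowest 12 mm (tip 4 mm). Its 22 mm collar, underside 24 mm above the tip, stops it in an eye with the tip 16 mm above the table. It starts in the middle hole of the wooden block, resting on its collar.
- pin_grip (a point): Middle of the pin's round black handle, 134 mm above the tip. The handle is 22 mm thick and spans 114 to 155 mm above the tip; grip it from above. This point is 144 mm above the table when parked in the block, 150 mm when home in an eye.
- pin_tip (a point): Lower tip of the turning pin, on its axis.
- pin_stand: Plain wooden tool block, 60 by 120 mm, 34 mm high, with three 14 mm holes in a row, 28 mm deep; does not move. Origin at the centre of its underside, below the middle hole, in which the pin stands.
- seed_dish: Bystander: petri dish with seed, 90 mm across, 15 mm high; origin at the centre of its underside.
- cup: Bystander: empty white plastic beaker, 65 mm across, 78 mm high; origin at the centre of its underside.
- packet: Bystander: brown seed packet lying flat, 115 by 63 mm, 24 mm high; origin at the centre of its underside.
- eye_1 (a point): Another of the four eyes, as eye_0.
- eye_2 (a point): Another of the four eyes, as eye_0.
- eye_3 (a point): Another of the four eyes, as eye_0.

How it is judged:
By the outcome, as a careful person would: the job done as asked, in the order asked, and still so for the second after the job is handed in, while the arm keeps its last pose, push and grip.
It also fails if it takes over 64 s, if anything falls off the work surface, if the arm or the gripper's body presses on something with over 40 N, if the wrist force passes 120 N, or if a joint passes its speed limit or range.

## Working session

There is one attempt and no reset: what is moved stays moved. The work goes in short steps, each a Python script; the robot and the scene stay as the last script left them, time stands still between calls to the robot, and variables do not carry over. Pictures are saved under pics/ and viewed, about 8 in all and at most 12, crops included, and the job is handed in when it is done.

```bash
ls; mkdir -p pics
cat > h.py <<'E'
from bench import *
import numpy as np, cv2
def world(c,u,v,d):
    K=c["intrinsics"]; p=np.array([(u-K[0,2])/K[0,0]*d,(v-K[1,2])/K[1,1]*d,d])
    return c["R"].T@(p-c["t"])
def cloud(c):
    K=c["intrinsics"]; v,u=np.mgrid[:480,:640]; d=c["range_z"]
    p=np.stack([(u-K[0,2])/K[0,0]*d,(v-K[1,2])/K[1,1]*d,d],-1)-c["t"]
    w=p@c["R"]; w[d==0]=np.nan
    return w
def onplane(c,u,v,z):
    o=-c["R"].T@c["t"]; r=world(c,u,v,1.0)-o
    return o+r*(z-o[2])/r[2]
def pix(c,X):
    p=c["intrinsics"]@(c["R"]@np.array(X)+c["t"]); return p[:2]/p[2]
E
python3 - <<'E'
from h import *
print(current_clock(),current_position(),current_orientation())
ims=[]
for n in("side","top"):
    c=capture(n); cv2.imwrite(f"pics/{n}0.png",c["image"]); np.savez(f"{n}0.npz",**c)
    print(n,"cam at",-c["R"].T@c["t"],"axis",c["R"][2], c["intrinsics"][0,0])
    w=cloud(c)
    for q in("turning_pin","pin_stand","turntable","marked_jar","carousel_base","eye_0","pin_grip","pin_tip","seed_dish","cup","packet"):
        for r in spot_in(n,q)[:4]:
            x,y=r["xy"]; print(q,round(r["conf"],2),np.round([x,y]),np.round(w[int(y),int(x)],3))
E
```

```text
pics
0.0 [ 0.17077298 -0.57447984  0.22182369] [ 8.01501414e-01 -5.97992205e-01 -6.46183847e-04 -6.22397666e-04]
side cam at [0.25837148 1.05327631 0.77360179] axis [ 0.22552639 -0.82760835 -0.51400609] 535.114162854792
turning_pin 0.61 [328. 289.] [0.48  0.168 0.114]
turntable 0.86 [335. 224.] [ 0.538 -0.131  0.102]
marked_jar 0.95 [335. 222.] [ 0.539 -0.135  0.106]
marked_jar 0.25 [317. 399.] [0.447 0.382 0.021]
carousel_base 0.74 [314. 399.] [0.452 0.384 0.022]
carousel_base 0.63 [336. 225.] [ 0.54  -0.14   0.094]
eye_0 0.88 [334. 222.] [ 0.544 -0.137  0.107]
pin_grip 0.84 [330. 286.] [0.474 0.173 0.129]
pin_tip 0.77 [330. 286.] [0.477 0.172 0.128]
seed_dish 0.72 [302. 284.] [0.586 0.012 0.001]
seed_dish 0.58 [336. 221.] [ 0.538 -0.133  0.113]
cup 0.83 [382. 211.] [ 0.446 -0.34   0.051]
packet 0.65 [313. 400.] [0.451 0.386 0.022]
packet 0.48 [338. 225.] [ 0.535 -0.143  0.093]
packet 0.28 [329. 289.] [0.478 0.167 0.116]
top cam at [ 0.34444448 -0.00338931  1.15730604] axis [ 0.20248311  0.01216804 -0.97921016] 466.01934168813295
turning_pin 0.6 [241. 272.] [0.476 0.162 0.168]
pin_stand 0.56 [251. 277.] [0.482 0.156 0.042]
turntable 0.89 [406. 249.] [ 0.569 -0.216  0.043]
marked_jar 0.63 [404. 252.] [ 0.558 -0.207  0.063]
carousel_base 0.79 [406. 253.] [ 0.553 -0.212  0.063]
eye_0 0.59 [404. 251.] [ 0.558 -0.207  0.063]
pin_grip 0.74 [245. 277.] [0.475 0.163 0.093]
pin_grip 0.58 [405. 252.] [ 0.558 -0.21   0.061]
pin_tip 0.64 [404. 253.] [ 0.553 -0.208  0.06 ]
pin_tip 0.48 [244. 269.] [0.485 0.157 0.167]
seed_dish 0.81 [297. 246.] [0.571 0.054 0.   ]
cup 0.85 [478. 302.] [ 0.449 -0.389  0.037]
packet 0.8 [161. 284.] [0.458 0.377 0.025]
packet 0.62 [404. 255.] [ 0.55  -0.209  0.053]
```

View pics/side0.png

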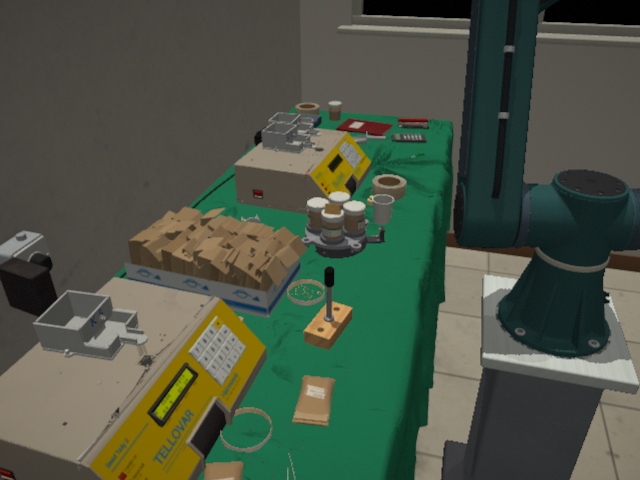

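View pics/top0.png

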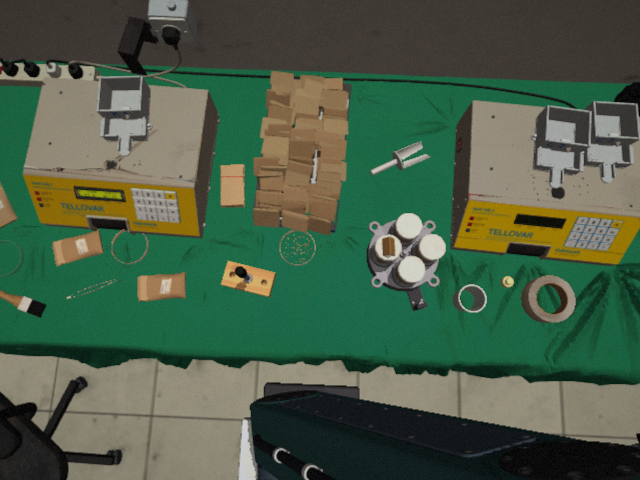

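The side view shows the pin in its block at (328,290) and the carousel at (335,222) with the card on the near jar. The top view shows the card jar at (388,247), the lids at (408,225), (432,247) and (411,272), the post at (418,300) and the pin handle at (241,272).

```bash
cat > m.py <<'E'
from h import *
from scipy.optimize import least_squares
def rim(c, guess, z, r, lo, n=0): pass
for n in("top","side"):
    c=dict(np.load(f"{n}0.npz")); w=cloud(c); im=c["image"].astype(int); sat=im.max(2)-im.min(2)
    near=np.hypot(w[...,0]-.56,w[...,1]+.21)<.13
    lid=near&(w[...,2]>.113)&(w[...,2]<.130)&(im.min(2)>120)
    k,lab,st,ce=cv2.connectedComponentsWithStats(lid.astype(np.uint8))
    for i in range(1,k):
        if st[i,4]>40: P=w[lab==i]; print(n,"lid",ce[i].round(1),st[i,4],P.mean(0).round(4), np.median(P[:,2]).round(4))
    card=near&(w[...,2]>.130); print(n,"card",card.sum(),w[card].mean(0).round(4),w[card].max(0))
    np2=np.hypot(w[...,0]-.475,w[...,1]-.163)<.04
    h=np2&(w[...,2]>.13)&(im.max(2)<90); print(n,"handle",h.sum(),np.median(w[h],0).round(4),w[h].max(0).round(4))
    h=np2&(w[...,2]>.03)&(w[...,2]<.037); print(n,"block top",h.sum(),w[h].mean(0).round(4), w[h].std(0).round(4))
    for (a,b,cc,d) in[(.6,.9,-.75,-.3),(.6,.9,-.05,.2)]:
        m=(w[...,0]>a-.1)&(w[...,0]<b)&(w[...,1]>cc)&(w[...,1]<d)&(w[...,2]>.06); 
        print("tall",m.sum(),np.percentile(w[m],[1,99],axis=0).round(3).tolist() if m.sum() else '')
im=cv2.imread("pics/top0.png")
a=cv2.resize(im[200:320,350:450],None,fx=5,fy=5,interpolation=cv2.INTER_CUBIC)
b=cv2.resize(im[240:320,205:290],None,fx=3.5,fy=3.5,interpolation=cv2.INTER_CUBIC)
o=np.zeros((600,800,3),np.uint8); o[:600,:500]=a; o[:b.shape[0],500:500+b.shape[1]]=b
cv2.imwrite("pics/crop0.png",o)
E
python3 m.py
```

```text
top lid [408.8 225.3] 541 [ 0.6062 -0.2068  0.1239] 0.124
top lid [388.2 247.3] 315 [ 0.553  -0.1604  0.1236] 0.1236
top lid [432.  246.4] 552 [ 0.5593 -0.2593  0.1237] 0.1239
top lid [411.5 268.6] 571 [ 0.5066 -0.2131  0.1237] 0.1237
top card 172 [ 0.5545 -0.16    0.1393] [ 0.57912927 -0.14769877  0.14897394]
top handle 93 [0.4773 0.1622 0.1654] [0.4881 0.174  0.1703]
top block top 417 [0.4753 0.1586 0.0346] [0.0174 0.0208 0.0015]
tall 25240 [[0.583, -0.725, 0.063], [0.892, -0.338, 0.204]]
tall 10260 [[0.596, -0.047, 0.08], [0.896, 0.15, 0.152]]
side lid [338.8 196.1] 172 [ 0.5571 -0.2544  0.1223] 0.1225
side lid [316.9 202.1] 179 [ 0.6058 -0.2024  0.1224] 0.1226
side lid [354.  205.5] 189 [ 0.5046 -0.209   0.1223] 0.1224
side lid [331.7 214.4] 89 [ 0.5499 -0.1445  0.1219] 0.1222
side card 113 [ 0.5527 -0.1558  0.138 ] [ 0.57396859 -0.14433399  0.14666498]
side handle 175 [0.4781 0.1719 0.1523] [0.4886 0.1776 0.1689]
side block top 472 [0.4763 0.1665 0.0339] [0.0184 0.0207 0.0014]
tall 7523 [[0.584, -0.724, 0.062], [0.895, -0.334, 0.201]]
tall 8413 [[0.595, -0.044, 0.061], [0.895, 0.158, 0.149]]
```

View pics/crop0.png

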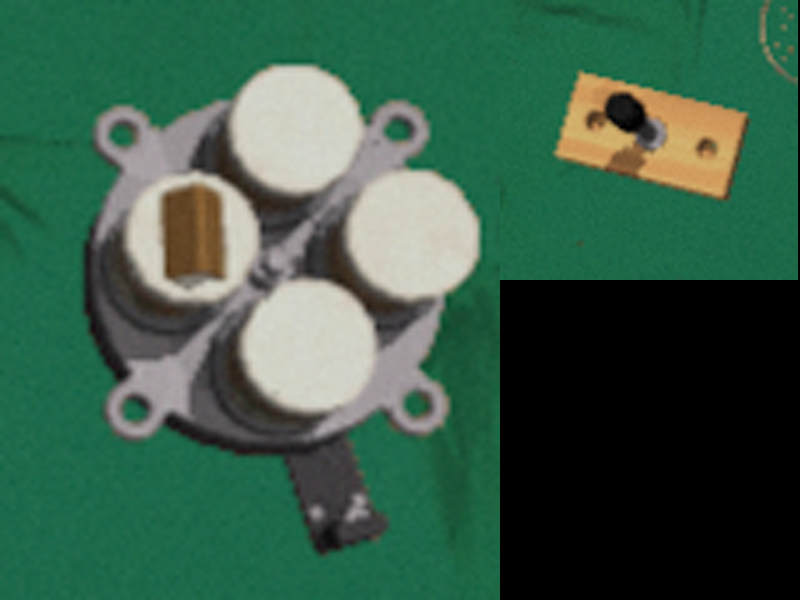

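The crop shows eye holes at about (375,226), (430,225.6), (433,281) and (377,281), with the post near (418,303). I'll use the front-left eye, which is eye_0, and turn about 100° anticlockwise.

```bash
cat >> h.py <<'E'
def tri(rays):
    A=np.zeros((3,3));b=np.zeros(3)
    for c,(u,v) in rays:
        o=-c["R"].T@c["t"]; r=world(c,u,v,1.0)-o; r/=np.linalg.norm(r); M=np.eye(3)-np.outer(r,r); A+=M;b+=M@o
    X=np.linalg.solve(A,b)
    return X,[ (np.array(p)-pix(c,X)).round(1) for c,p in rays]
def blob(c,mask):
    k,lab,st,ce=cv2.connectedComponentsWithStats(mask.astype(np.uint8)); i=1+np.argmax(st[1:,4]); return lab==i,ce[i]
E
python3 - <<'E'
from h import *
C={n:dict(np.load(f"{n}0.npz")) for n in("top","side")}
R=[]
for n,c in C.items():
    w=cloud(c); im=c["image"]
    m=(np.hypot(w[...,0]-.475,w[...,1]-.165)<.04)&(w[...,2]>.10)&(im.max(2)<70)
    _,p=blob(c,m); R.append((c,p)); print(n,p,m.sum())
print("handle",tri(R))
# outer handle-top corners handled by centroid; block outline
for n,c in C.items():
    im=c["image"].astype(int); w=cloud(c)
    m=(np.hypot(w[...,0]-.475,w[...,1]-.165)<.09)&(w[...,2]>.026)&(w[...,2]<.042)
    P=np.array([onplane(c,u,v,.034)[:2] for v,u in zip(*np.where(m))],np.float32); r=cv2.minAreaRect(P); print(n,"block",r)
c=C["top"]; im=c["image"]
L=[((376.6,281.4)),(375,226),(430,225.6),(433.4,281)]
E=[]
for u,v in L:
    w=cloud(c); X=onplane(c,u,v,.040); E.append(X)
E=np.array(E); print(E.round(4), E.mean(0)); d=E-E.mean(0); print(np.hypot(d[:,0],d[:,1]),np.degrees(np.arctan2(d[:,1],d[:,0])))
w=cloud(c)
m=(np.hypot(w[...,0]-.43,w[...,1]+.235)<.06)&(w[...,2]>.035)&(w[...,2]<.05)&(im.max(2)<110)&(np.hypot(w[...,0]-.556,w[...,1]+.21)>.115)
print("post",m.sum(),np.median(w[m],0),w[m].min(0),w[m].max(0))
m=(np.hypot(w[...,0]-.44,w[...,1]+.235)<.07)&(w[...,2]>.003)&(w[...,2]<.014)&(im.max(2)<90)&(np.hypot(w[...,0]-.556,w[...,1]+.21)>.10)
print("tongue",m.sum(),w[m].mean(0))
for n in C:
    i=C[n]["image"]; s=(slice(180,260),slice(290,400)) if n=="side" else (slice(265,325),slice(365,440))
    cv2.imwrite(f"pics/c_{n}.png",cv2.resize(i[s],None,fx=7,fy=7,interpolation=cv2.INTER_CUBIC))
E
```

```text
top [240.64130435 271.88043478] 92
side [328.62443439 278.66515837] 221
handle (array([0.47983886, 0.16566639, 0.13929065]), [array([-0. , -0.3]), array([0.3, 0.1])])
top block ((0.4807378947734833, 0.16389021277427673), (0.12124709784984589, 0.0604889839887619), 78.41929626464844)
side block ((0.4781283140182495, 0.16960124671459198), (0.13010692596435547, 0.0656309500336647), 78.49574279785156)
[[ 0.485  -0.1463  0.04  ]
 [ 0.6219 -0.1401  0.04  ]
 [ 0.6287 -0.2755  0.04  ]
 [ 0.4919 -0.2827  0.04  ]] [ 0.55686326 -0.21115085  0.04      ]
[0.09680494 0.0962713  0.09643635 0.09663995] [ 137.96057156   47.53672955  -41.81920205 -132.24269914]
post 46 [ 0.43315833 -0.25476635  0.04261753] [ 0.4256251  -0.26696595  0.03709279] [ 0.44060852 -0.24277507  0.04804134]
tongue 163 [ 0.4474266  -0.24904623  0.00839377]
```

View pics/c_side.png

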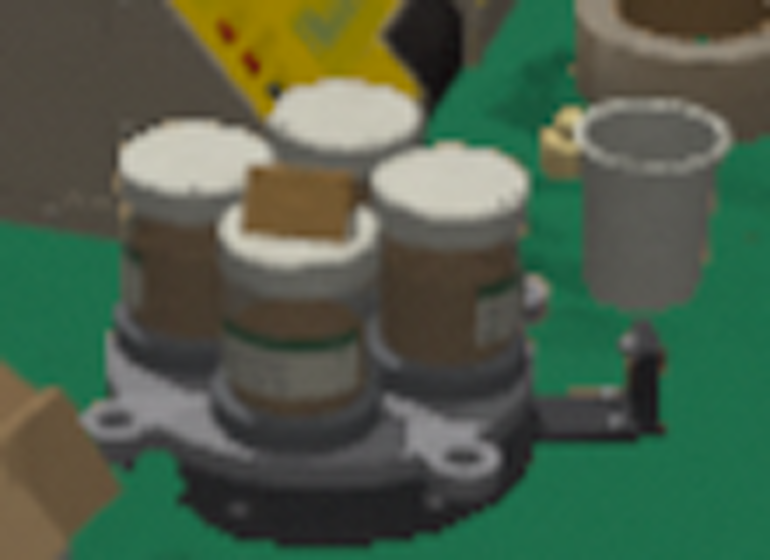

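View pics/c_top.png

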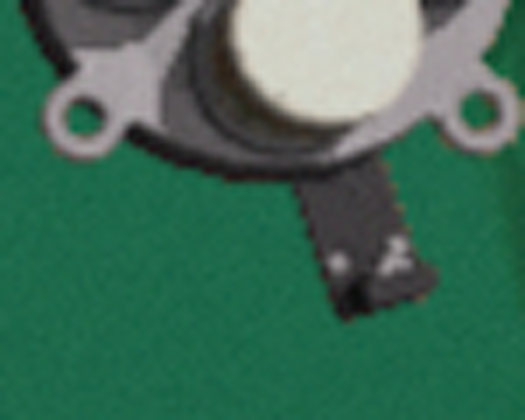

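Run:
```python
from h import *
C={n:dict(np.load(f"{n}0.npz")) for n in("top","side")}
print("eye0",tri([(C["top"],(376.6,281.4)),(C["side"],(356.4,245.3))]))
print("eye3",tri([(C["top"],(375,226)),(C["side"],(306.4,239.7))]))
c=C["top"];w=cloud(c);im=c["image"].astype(int)
r=np.hypot(w[...,0]-.5566,w[...,1]+.2108)
m=(np.hypot(w[...,0]-.45,w[...,1]+.245)<.06)&(w[...,2]<.014)&(r>.1)&(r<.13)&(im.max(2)-im.min(2)<30)
P=np.array([onplane(c,u,v,.008)[:2] for v,u in zip(*np.where(m))]); a=np.arctan2(P[:,1]+.2108,P[:,0]-.5566)%(2*np.pi)
print("tongue ang",np.degrees(a.mean()),len(P),np.degrees([a.min(),a.max()]))
Q=[1,0,0,0]
move_ptp([.4795,.1655,.25],Q)
servo_line([.4795,.1655,.130],contact_N=8)
print(current_position(),current_clock(),current_force())
for n in("top","side"):
    c=capture(n); np.savez(n+"1.npz",**c)
a=C["top"]["image"]*0
t=dict(np.load("top1.npz"))["image"][220:320,190:310]; s=dict(np.load("side1.npz"))["image"][220:360,270:390]
o=np.zeros((560,800,3),np.uint8);o[:333,:400]=cv2.resize(t,(400,333));o[:467,400:]=cv2.resize(s,(400,467));cv2.imwrite("pics/g1.png",o)
```

```text
eye0 (array([ 0.48361555, -0.14684634,  0.03729437]), [array([-0.1, -0.7]), array([0.6, 0.1])])
eye3 (array([ 0.62057532, -0.14073696,  0.03709867]), [array([-0.1, -0.8]), array([0.7, 0.2])])
tongue ang 199.10135917848243 142 [190.64352791 208.92596907]
[0.48019129 0.16552623 0.13061251] 4.975 [ 0.36990934 -0.22584506  0.2057565 ]
```

View pics/g1.png

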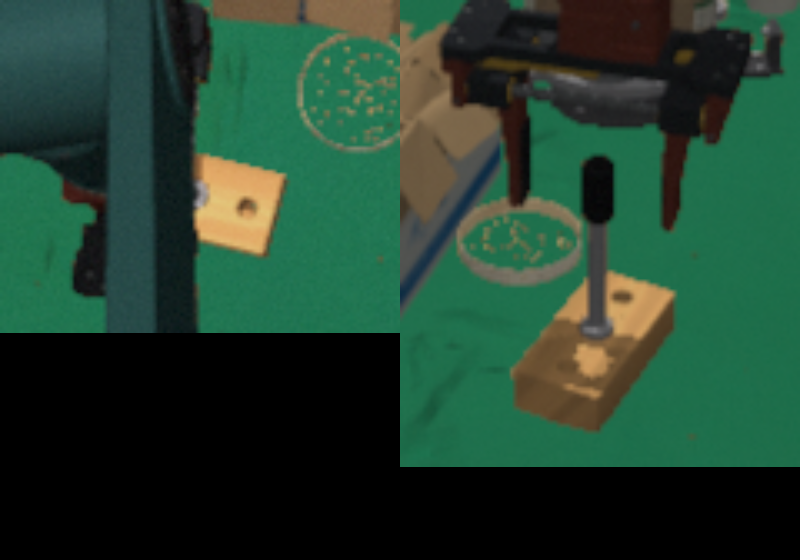

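The fingers straddle the handle in the side view (left finger about 515, right about 670, handle about 597), so I'm gripping.

Run:
```python
from h import *
move_gripper(0.010); print("gap",current_finger_gap(),current_force(),current_position())
p=current_position()
servo_line([p[0],p[1],.26],rate=.12); print(current_finger_gap(),current_force())
# hover over eye 0: grasp offset: tip = TCPz-0.121 approx
e=np.array([.4843,-.1465]); 
move_ptp([*e,.23],[1,0,0,0]); servo_line([*e,.185],rate=.1)
print(current_position(),current_orientation(),current_clock(),current_finger_gap())
for n in("top","side"):
    c=capture(n); np.savez(n+"2.npz",**c)
t=dict(np.load("top2.npz"))["image"][200:330,340:460]; s=dict(np.load("side2.npz"))["image"][170:270,290:410]
o=np.zeros((540,800,3),np.uint8);o[:433,:400]=cv2.resize(t,(400,433));o[:333,400:]=cv2.resize(s,(400,333),interpolation=cv2.INTER_CUBIC);cv2.imwrite("pics/g2.png",o)
```

```text
gap 0.02141649014143861 [ 0.18843197 -0.19325492 -0.54177477] [0.47943104 0.16548912 0.12991947]
0.021355429470995068 [ 0.00193998 -0.04830084 -1.15470946]
[ 0.48460994 -0.14610241  0.18518361] [9.99999894e-01 4.57088864e-04 6.12886070e-05 7.25434252e-06] 9.1333 0.02165317404203307
```

View pics/g2.png

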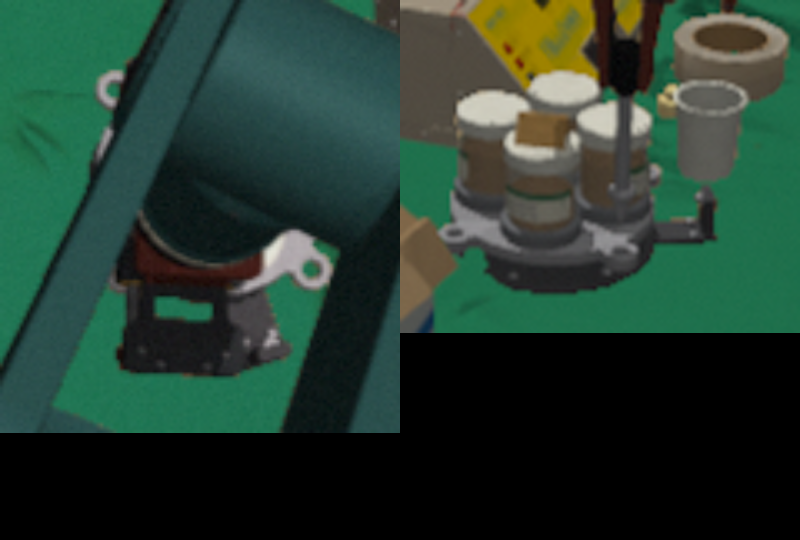

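The side view shows the pin hanging upright above eye_0, with the collar near full-image pixel (357,228) and the hole at (356,245). The top view is blocked by the arm. I'll measure pin against eye in the side view.

Run:
```python
from h import *
c=dict(np.load("side2.npz")); c0=dict(np.load("side0.npz"))
for z in (.065,.089,.12,.15,.176): print(z,pix(c,[.4846,-.1461,z]).round(2))
print("eye px",pix(c,[.4846,-.1461,.04]).round(2), "1mm dx",pix(c,[.4856,-.1461,.04])-pix(c,[.4846,-.1461,.04]),"dy",pix(c,[.4846,-.1451,.04])-pix(c,[.4846,-.1461,.04]))
d=np.abs(c["image"].astype(int)-c0["image"]).sum(2)>40
for v in range(188,242,2):
    u=np.where(d[v,345:370])[0]+345; print(v,u.min() if len(u) else '',u.max() if len(u) else '',len(u))
i=c["image"][205:265,320:380]; cv2.imwrite("pics/g3.png",np.hstack([cv2.resize(i,(400,400),interpolation=cv2.INTER_CUBIC),cv2.resize(c0["image"][205:265,320:380],(400,400),interpolation=cv2.INTER_CUBIC)]))
```

```text
0.065 [355.71 236.27]
0.089 [356.04 228.32]
0.12 [356.46 217.84]
0.15 [356.88 207.46]
0.176 [357.25 198.27]
eye px [355.39 244.41] 1mm dx [-0.36917553 -0.05091619] dy [-0.07766907  0.18780058]
188 355 365 11
190 355 365 11
192 349 365 14
194 348 365 17
196 349 364 14
198 355 363 7
200 354 359 6
202 354 360 7
204 354 360 7
206 354 360 7
208 354 359 6
210 354 359 6
212 355 359 5
214 355 358 4
216   0
218   0
220   0
222   0
224 358 358 1
226 352 354 3
228 354 357 4
230   0
232   0
234   0
236   0
238   0
240   0
```

View pics/g3.png

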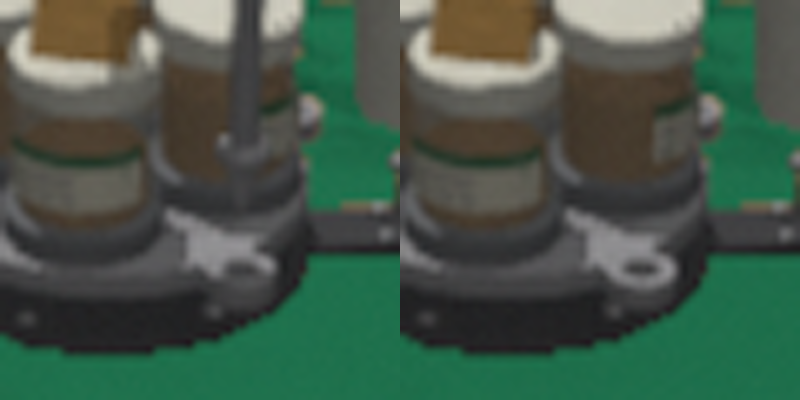

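Run:
```python
from h import *
e=np.array([.4832,-.1455])
servo_line([*e,.170],rate=.1)
f0=np.array(current_force())
for z in(.154,.146,.136,.130):
    hit=servo_line([*e,z],rate=.04,contact_N=5)
    print(z,hit,np.round(current_position(),4),np.round(np.array(current_force())-f0,2),np.round(current_torque(),2),current_finger_gap())
    if hit: break
print(current_clock())
c=capture("side"); np.savez("side3.npz",**c)
cv2.imwrite("pics/g4.png",cv2.resize(c["image"][185:265,310:390],(560,560),interpolation=cv2.INTER_CUBIC))
```

```text
0.154 False [ 0.483  -0.1455  0.1538] [ 0.84 -0.18 -0.94] [-0.04 -0.06  0.04] 0.02125052708386316
0.146 False [ 0.4831 -0.1455  0.1457] [0.07 0.3  0.43] [-0.01 -0.08 -0.01] 0.021127239959200423
0.136 True [ 0.4833 -0.1455  0.1358] [0.44 0.35 6.4 ] [ 0.05 -0.05 -0.02] 0.021473350302656402
10.75
```

View pics/g4.png

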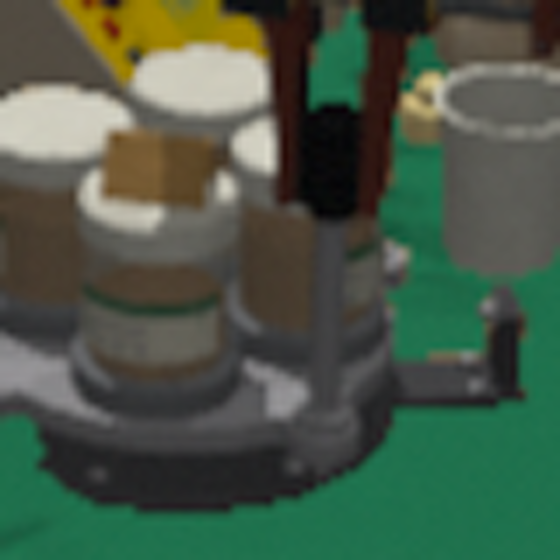

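The pin is home: the collar sits on the eye at crop (325,430), TCP z is 0.136, and the contact gave a clean 6 N. Next I turn it along the arc, watching the radial force.

```bash
cat > arc.py <<'E'
from h import *
def arc(ax,a0,a1,r=.096,z=.1357,rate=.035,step=6,every=3):
    ax=np.array(ax,float); n=max(1,int(np.ceil(abs(a1-a0)/step))); f0=np.array(current_force())
    for i,a in enumerate(np.radians(np.linspace(a0,a1,n+1)[1:])):
        u=np.array([np.cos(a),np.sin(a)])
        servo_line([*(ax+r*u),z],rate=rate)
        f=np.array(current_force()); fr=f[:2]@u; ft=f[:2]@[-u[1],u[0]]
        if i%every==0 or i==n-1: print(round(np.degrees(a),1),"fr %.1f ft %.1f fz %.1f"%(fr,ft,f[2]),np.round(current_position(),4),round(current_finger_gap(),4))
        if abs(fr)>15: print("STOP",np.degrees(a)); break
        if abs(fr)>3: ax=ax+u*np.clip(fr*1e-4,-.0007,.0007)
    print("axis",ax,"clock",current_clock()); return ax
E
python3 - <<'E'
from arc import *
ax=arc([.5548,-.2096],138.1,170)
E
```

```text
143.4 fr -0.4 ft 0.6 fz 4.7 [ 0.4777 -0.1528  0.1358] 0.0214
159.4 fr 0.2 ft 0.2 fz 5.9 [ 0.4649 -0.1763  0.1358] 0.0213
170.0 fr -0.2 ft -0.1 fz 4.7 [ 0.4603 -0.1933  0.1358] 0.0214
axis [ 0.5548 -0.2096] clock 13.2417
```

Run:
```python
from arc import *
ax=arc([.5548,-.2096],170,244.2)
for n in("top","side"):
    c=capture(n); np.savez(n+"4.npz",**c)
t=dict(np.load("top4.npz"))["image"][200:320,350:450]; s=dict(np.load("side4.npz"))["image"][175:265,300:390]
o=np.zeros((480,800,3),np.uint8);o[:,:400]=cv2.resize(t,(400,480),interpolation=cv2.INTER_CUBIC);o[:400,400:]=cv2.resize(s,(400,400),interpolation=cv2.INTER_CUBIC);cv2.imwrite("pics/g5.png",o)
```

```text
175.7 fr 0.3 ft 0.7 fz 5.3 [ 0.4592 -0.2027  0.1358] 0.0212
192.8 fr -0.4 ft 1.0 fz 4.7 [ 0.4614 -0.2309  0.1358] 0.0213
210.0 fr -1.2 ft 0.5 fz 6.1 [ 0.4718 -0.2574  0.1358] 0.021
227.1 fr -1.0 ft -0.2 fz 6.7 [ 0.4897 -0.2796  0.1358] 0.0212
244.2 fr -1.2 ft 0.9 fz 6.7 [ 0.5131 -0.2957  0.1358] 0.0208
axis [ 0.5548 -0.2096] clock 18.7667
```

View pics/g5.png

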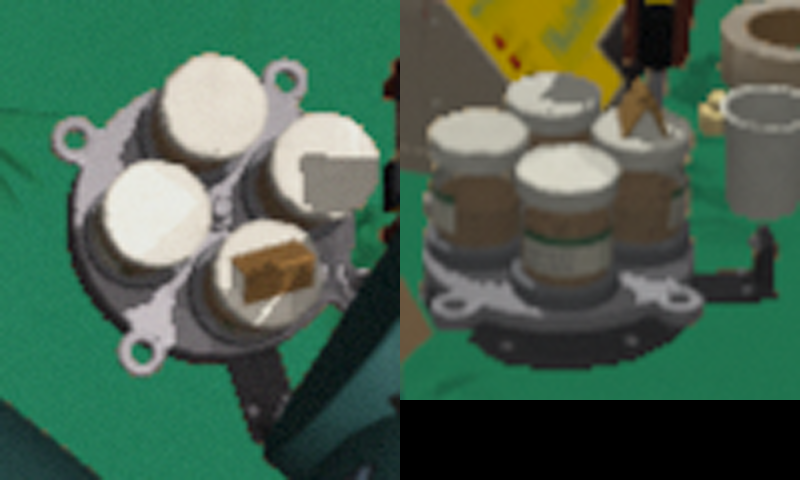

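Run:
```python
from h import *
c=dict(np.load("top4.npz")); c0=dict(np.load("top0.npz"))
def refine(c,u,v,z=.034):
    # dark/green hole inside bright ring: centroid of the ring pixels by distance-transform free min circle fit
    g=cv2.resize(cv2.cvtColor(c["image"],cv2.COLOR_BGR2HSV)[...,1][int(v)-9:int(v)+10,int(u)-9:int(u)+10],None,fx=8,fy=8,interpolation=cv2.INTER_CUBIC)
    m=(g>75).astype(np.uint8); k,lab,st,ce=cv2.connectedComponentsWithStats(m)
    i=min(range(1,k),key=lambda i:np.hypot(*(ce[i]-76))); return (ce[i]+.5)/8-.5+[int(u)-9,int(v)-9],st[i,4]/64
X0=[]
for nm,cc,L in(("before",c0,[(376.6,281.4),(375,226),(430,225.6),(433.4,281)]),("now",c,[(385.5,288),(369.25,235),(421.5,220.5)])):
    E=[]
    for p in L:
        q,a=refine(cc,*p); E.append(onplane(cc,*q,.04)[:2]); print(nm,p,q.round(2),round(a,1))
    E=np.array(E)
    if nm=="before": A=E.mean(0)
    d=E-A; print(A.round(4),np.hypot(*d.T).round(4),np.degrees(np.arctan2(d[:,1],d[:,0])).round(2))
c=c0;w=cloud(c);im=c["image"].astype(int)
r=np.hypot(w[...,0]-A[0],w[...,1]-A[1])
m=(w[...,2]<.03)&(r>.094)&(r<.128)&(im.max(2)-im.min(2)<30)&(np.hypot(w[...,0]-.45,w[...,1]+.245)<.06)
P=np.array([onplane(c,u,v,.008)[:2] for v,u in zip(*np.where(m))])-A
for t in(199.,):
    u=np.array([np.cos(np.radians(t)),np.sin(np.radians(t))]); s=P@u; q=P@[-u[1],u[0]]
    for lo in np.arange(.092,.126,.006):
        k=(s>=lo)&(s<lo+.006); print(round(lo,3),k.sum(),(q[k].min()*1e3).round(1),(q[k].max()*1e3).round(1),"mid ang",(t+np.degrees(np.arctan2((q[k].min()+q[k].max())/2,lo+.003))).round(2))
r=np.hypot(w[...,0]-A[0],w[...,1]-A[1])
m=(w[...,2]>.034)&(w[...,2]<.047)&(r>.118)&(r<.15)&(np.hypot(w[...,0]-.43,w[...,1]+.25)<.04)&(im.max(2)-im.min(2)<40)
P=np.array([onplane(c,u,v,.042)[:2] for v,u in zip(*np.where(m))]); print("post rect",cv2.minAreaRect(P.astype(np.float32)),len(P)); d=P.mean(0)-A; print(np.degrees(np.arctan2(d[1],d[0]))%360)
```

```text
before (376.6, 281.4) [376.38 281.66] 16.8
before (375, 226) [373.82 226.7 ] 16.0
before (430, 225.6) [429.07 225.71] 17.4
before (433.4, 281) [432.74 280.48] 17.7
[ 0.5564 -0.2093] [0.0961 0.0961 0.0961 0.0957] [ 138.62   48.6   -41.58 -131.42]
now (385.5, 288) [384.91 287.89] 19.3
now (369.25, 235) [368.23 234.53] 17.6
now (421.5, 220.5) [420.68 220.03] 17.0
[ 0.5564 -0.2093] [0.0963 0.0957 0.0958] [153.57  63.2  -26.83]
0.092 26 -13.3 19.0 mid ang 200.73
0.098 34 -14.1 19.0 mid ang 200.39
0.104 34 -14.1 19.7 mid ang 200.5
0.11 35 -14.1 19.6 mid ang 200.4
0.116 31 -14.1 18.0 mid ang 199.94
0.122 17 -13.4 18.8 mid ang 200.24
post rect ((0.43592026829719543, -0.25366514921188354), (0.014739414677023888, 0.025916172191500664), 20.56855583190918) 55
199.96200916101515
```

Holes refined in the top view put the card jar at 198.3° and the pointer at about 200.2°, so I'll advance another 1.9°.

Run:
```python
from arc import *
ax=arc([.5548,-.2096],244.2,246.1)
sleep(.5)
A=np.array([.5564,-.2095])
c=capture("top"); side=capture("side")
L=[(384.91,287.89),(368.23,234.53),(420.68,220.03)]
for u,v in L:
    g=cv2.resize(cv2.cvtColor(c["image"],cv2.COLOR_BGR2HSV)[...,1][int(v)-9:int(v)+10,int(u)-9:int(u)+10],None,fx=8,fy=8,interpolation=cv2.INTER_CUBIC)
    k,lab,st,ce=cv2.connectedComponentsWithStats((g>75).astype(np.uint8)); i=min(range(1,k),key=lambda i:np.hypot(*(ce[i]-76)))
    q=(ce[i]+.5)/8-.5+[int(u)-9,int(v)-9]; d=onplane(c,*q,.04)[:2]-A; print(q,np.degrees(np.arctan2(d[1],d[0])))
# lids and card
for n,cc in(("top",c),("side",side)):
    w=cloud(cc); im=cc["image"]
    lid=(np.hypot(w[...,0]-.556,w[...,1]+.21)<.13)&(w[...,2]>.113)&(w[...,2]<.130)&(im.min(2)>60)
    k,lab,st,ce=cv2.connectedComponentsWithStats(lid.astype(np.uint8))
    for i in range(1,k):
        if st[i,4]>60: (x,y),r=cv2.minEnclosingCircle(w[lab==i][:,:2].astype(np.float32)); print(n,"lid",st[i,4],round(x,4),round(y,4),round(r,4))
t=c["image"][200:320,350:450]; s=side["image"][175:265,300:390]
o=np.zeros((480,800,3),np.uint8);o[:,:400]=cv2.resize(t,(400,480),interpolation=cv2.INTER_CUBIC);o[:400,400:]=cv2.resize(s,(400,400),interpolation=cv2.INTER_CUBIC);cv2.imwrite("pics/g6.png",o)
print(current_force(),current_position(),current_finger_gap(),current_clock())
```

```text
246.1 fr -0.9 ft -0.2 fz 7.0 [ 0.5159 -0.297   0.1358] 0.0213
axis [ 0.5548 -0.2096] clock 19.1167
[385.86700285 288.45522616] 155.03608800856452
[367.75862832 235.59889381] 64.98560567060386
[419.70315356 219.46949269] -25.09026741294485
top lid 556 0.6041 -0.1932 0.0313
top lid 580 0.5746 -0.2577 0.0313
top lid 577 0.54 -0.1636 0.031
top lid 383 0.5109 -0.2278 0.0314
side lid 912 0.5584 -0.2064 0.0816
[0.07681192 0.25049831 4.83519825] [ 0.51589112 -0.29696612  0.13582291] 0.021422703333053218 19.7167
```

View pics/g6.png

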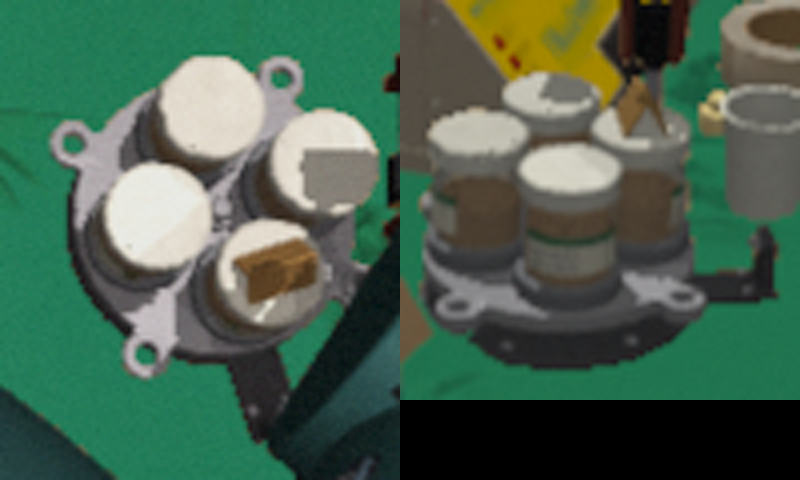

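```bash
python3 -c "
from bench import *
close_job()"
```

```text
the job is handed in; nothing more can be done
```

I lifted the pin from its block, pushed it home in eye_0, turned the carousel about 106° anticlockwise and handed the job in at about 20 s. The arm is still gripping the pin in the eye.

**Jar at the pointer:** the last top view put the marked jar at 200.0° from the eyes and 200.2–200.4° from the lids. I measured the pointer at about 200.2° from its tongue and post. An earlier, rougher reading of the pointer gave 199.1°, so the jar could be off by up to about 1°.

**Pin seated:** pressing it home stopped on a clean contact, with the tool within 0.2 mm of the expected height. It still pushes down with about 5 N, side force is under 0.5 N, and the finger gap is 21.4 mm on the 22 mm handle.

**Disagreements:**
- The two cameras differed by about 1–4 mm in position, so I set the eye position by weighing both. The pin then went in with almost no side force.
- The arm hid the pointer's end and the eye holding the pin in the last top view. The pointer angle therefore comes from the first top picture.

**Surroundings:** I did not measure the dish, cup and packet again at the end. The arm recorded no unexpected contact, and the cup still stood in its place in the last side view.

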